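# Fetch a watch from behind the loupe and bottle and load the leak tester

### The job

The steel watch with the blue dial is due for its leak test; it lies at the back of the wooden bench tray, boxed in by the green loupe and the amber bottle, so first stand those two aside on the blue pad. Then lay the watch face up in the middle of the tester's white round seat and close the clear lid fully over it, and put the loupe and the bottle back upright in the tray, each where it stood before. Leave the gold watch and the movement holder where they are and do not tip over the loupe or the bottle.

Things in the scene. Friction and masses are not known exactly. Their poses are not given: they have to be found in the camera images.
- watch_center (a point): Steel watch head, no strap, blue dial, face up (z) in a middle bay at the back of the wooden tray (floor 4 mm thick, bay walls 14 mm high about 34 mm either side, back wall 30 mm behind). Centre point; 46 mm long (x, 12 to 6 o'clock), 40 wide, 12 thick, 90 g. Grip its two flat ends along x (26 mm wide, 9.5 high); crown 4 mm out at -y. Loupe and bottle stand 53 mm before it, 34 mm either side.
- gold_watch_center (a point): Gold watch head with white dial, same shape and size as the steel one, in the other middle bay of the tray (which bay varies); leave it alone. The point is its centre.
- loupe_center (a point): Green loupe with yellow band, upright, dark lens up: foot 58 mm across, flaring into a straight tube 38 mm across from 17 mm height up; 56 mm tall, 50 g. The point is on its axis 28 mm above its underside, z up. Hold it by the upper half of the tube: tray walls (14 mm) and watches lie close behind.
- bottle_center (a point): Amber bottle with white label, orange stripe and black cap, upright: body 54 mm across and straight to 78 mm height, cap 36 mm across, 22 mm high, 114 mm tall in all, 180 g. The point is on its axis, 57 mm above its underside; z up.
- pad: Blue soft pad fixed on the bench, 140 mm (x) by 200 mm (y), 3 mm thick, empty at the start: the side area. Origin at the centre of its underside, on the table top; z up. It lies on one side of the tray and the tester on the other; which side varies.
- tester_seat (a point): Centre of the top of the white round seat (58 mm across, red dot) of the leak tester, a fixed white instrument 255 x 170 mm. It is 72 mm above the table, 6 mm above the flat round plate (126 mm) around it. Frame: x from front panel to hinge, y left, z up. With the lid beyond 1.5 rad it is free from above; the lid then stands up 74 mm behind it, so keep the gripper's long side along y.
- lid (a joint): Angle of the tester's clear bell lid in rad: 0 fully closed, growing as it is lifted and swung back, stop at 1.85. The hinge is stiff: the lid stays at any angle where it is left, and moves with 1 to 4 N at the handle. It starts closed or a little ajar.
- lid_handle (a point): Middle of the lid's handle: red round bar 11 mm thick, 94 mm long along the tester's y, on pins 42 mm either side, 41 mm in front of the lid. Closed: 177 mm before and 21 mm above the hinge, 91 mm above the table, panel below it 43 mm high. Can be pinched from above, fingers before and behind it, from closed to wide open; the bar turns between the fingers. Frame turns with the lid.
- lid_hinge (a point): Middle of the lid's hinge axis, at the back of the tester, 70 mm above the table, 74 mm behind the seat's centre; the axis is the tester's y axis. Frame as the tester's (x to the back, z up).
- holder_center (a point): Round aluminium movement holder, 52 mm across, 27 mm high, with two green and two red knobs and an open movement in it, standing beside the pad; to be left alone. The point is its centre, 13 mm above its underside.

How it is judged:
On the way, in this order (a step that is already met when the one before it is completed fails the run):
1. the loupe and the bottle both stand upright on the blue pad (x of loupe_center in the frame of pad between -0.07 and 0.07 m and y of loupe_center in the frame of pad between -0.1 and 0.1 m and z of loupe_center in the frame of pad between 0.025 and 0.037 m and angle between each of loupe_center, bottle_center's own z axis and vertical below 0.1 rad and x of bottle_center in the frame of pad between -0.07 and 0.07 m and y of bottle_center in the frame of pad between -0.1 and 0.1 m and z of bottle_center in the frame of pad between 0.054 and 0.066 m), for 0.2 s.
2. the blue-dial watch lies face up on the tester's seat (horizontal distance between watch_center and tester_seat below 0.012 m and z of watch_center in the frame of tester_seat between 0.002 and 0.01 m and angle between watch_center's own z axis and vertical below 0.12 rad), for 0.2 s.
At the end, for the whole second after the job is handed in: The blue-dial watch lies face up on the tester's seat, its centre within 12 mm of the seat's centre; the lid is closed (under 0.04 rad); the loupe and the bottle stand upright within 15 mm of where each stood at the start; the gold watch (12 mm) and the movement holder (15 mm) have not been shifted (all of step 2 and value of joint lid below 0.04 rad and distance of each of loupe_center, bottle_center, holder_center from where it was at the start of the episode below 0.015 m and angle between each of loupe_center, bottle_center's own z axis and vertical below 0.1 rad and distance of gold_watch_center from where it was at the start of the episode below 0.012 m); the robot touches nothing.
It fails at once if the loupe is tipped over (angle between loupe_center's own z axis and vertical above 0.6 rad).
It fails at once if the bottle is tipped over (angle between bottle_center's own z axis and vertical above 0.6 rad).
It fails at once if the gold watch is moved out of its place (distance of gold_watch_center from where it was at the start of the episode above 0.02 m).
It fails at once if the movement holder is pushed away (distance of holder_center from where it was at the start of the episode above 0.03 m).
It also fails if it takes over 138 s, if anything falls off the work surface, if the arm or the gripper's body presses on something with over 40 N, if the wrist force passes 120 N, or if a joint passes its speed limit or range.

### The arm

A 7-joint arm with a two-finger parallel gripper is mounted at the origin on the work surface. World frame = base frame: x ahead of the robot, y to its left, z up, the work surface at z = 0. Lengths are in m, angles in rad, forces in N, time in s.
With the tool pointing down it reaches from about 0.4 to 0.9 m from the base axis. Payload 5.6 kg.
Tool frame: the origin (TCP) lies midway between the tips of the shut fingers; the grasp point (between the pads) lies 19 mm behind it (r.grip_point_offset is the z of the grasp point in the tool frame, in m); z points along the fingers, y is the line along which they close (so a half turn about z gives the same grasp; the last joint's range is limited). The gripper opens to 92 mm and grips with 3 to 60 N. Pads are 20 mm wide; open, the fingers measure 128 mm over their backs; the gripper's body (75 mm by 189 mm) begins 69 mm behind the grasp point.
Start: joints at [-1.372, 0.468, -0.012, 1.603, 0.006, 1.071, -0.056], TCP at [0.156, 0.631, 0.215] pointing down, gripper open.
Joint ranges: [-2.53, 2.53], [-0.31, 2.02], [-1.57, 1.55], [0.28, 2.44], [-1.29, 4.43], [0.15, 1.84], [-2.92, 2.92]. Speed limits (rad/s): [2.57, 2.57, 3.14, 3.14, 3.14, 3.14, 3.14].

### API

Orientations are given as a rotation vector (axis times angle).
In Python, from bench import r gives the robot as it stands.
- The arm moves only by the tool move_arm, never from a script. Its argument "motion" is a list that holds one entry, the list of rows, each a list of 7 numbers: the turn, a rotation vector about the tool's x, y, z in degrees, then the shift along the tool's x, y, z in cm, then the opening, from -1 (shut) to 1 (fully open). A call has 1 to 10 rows; each row is the pose to reach, as a shift and turn from the pose commanded when the call began, along the tool's axes at that moment; what a row does not reach only later rows make up. A row lasts 1/12 s, in which the tool goes at most 41.7 mm and 7.16 degrees, less where a joint would pass 70% of its speed; a pose out of reach is approached as far as the arm can. A call with a gripper value outside its range is refused whole. The fingers move at their own pace and stop on an object; "squeeze" is the grip in N (left out, the last holds). Time passes only in rows, so rows that repeat a pose let the fingers close. It gives the time, the measured TCP pose, the force, the opening and the grip force at its end, in the units of the state.
- r.read_state(): the state, without advancing time (a new reading comes with each control period).
- r.grab_frame(name): name is "side" or "top"; returns a dict with "pixels" (400x640x3 uint8, blue, green, red), "intrinsics" (3x3 intrinsics, pixels), "view" (4x4, takes a point from world to camera coordinates). Camera axes: x right, y up, looking along -z (the intrinsics and any distortion apply to the point x, -y, -z); pixel columns grow to the right and rows downward; lengths in m; the calibration is good to about 2 mm. A picture is of the moment at which its call begins. There is no depth.
- r.hand_in(): hands the job in; it is judged then, once.
The state is a dict: "time_s": time; "q": joint angles; "qd": joint speeds; "joint_efforts": joint torques, N m; "position": TCP position; "orientation": TCP orientation; "force": force on the tool from outside, world axes, zero at the start; "moment": the same for the moment, N m; "grip_width": opening from 0.0 (shut) to 1.0 (fully open); "grasp_force": force on a finger pad.
Only numpy, scipy, OpenCV 4.12 (cv2) and the standard library are available. Lean on these libraries where they do the work, as an engineer would, in place of code of your own. Each camera call takes 0.05 s, during which the arm holds its last target. There are 200 camera calls.

## Working session

There is one attempt and no reset: what is moved stays moved. The work goes in short steps, Python scripts to look and compute and a tool call to move; the robot and the scene stay as the last step left them, time stands still between calls to the robot, and variables do not carry over. Pictures are saved under pics/ and viewed, at most 14 in all, crops included, and the job is handed in when it is done.

Besides the shell and the picture viewer there is one more tool, called after "Call:" as name(argument=value, ...) on one line, values as JSON. move_arm: Moves the arm, as the interface text tells. Its arguments: {"type":"object","properties":{"motion":{"type":"array","items":{"type":"array","items":{"type":"array","items":{"type":"number"}}}},"squeeze":{"type":"number"}},"required":["motion"]}

```bash
mkdir -p pics; python3 - <<'E'
from bench import r
import cv2,numpy as np
for n in("top","side"):
    f=r.grab_frame(n); cv2.imwrite(f"pics/{n}0.png",f["pixels"]); print(n,f["intrinsics"],np.round(f["view"],4).tolist(), [k for k in f])
s=r.read_state(); print({k:np.round(v,3).tolist() for k,v in s.items()}, r.grip_point_offset)
E
```

```text
top [[433.12055451   0.         311.85616801]
 [  0.         433.12055451 198.54750428]
 [  0.           0.           1.        ]] [[0.0184, -0.9998, -0.0052, -0.0095], [0.9963, 0.0179, 0.0842, -0.4924], [-0.0841, -0.0068, 0.9964, -1.0314], [0.0, 0.0, 0.0, 1.0]] ['pixels', 'intrinsics', 'view']
side [[439.64472892   0.         325.07215786]
 [  0.         439.64472892 202.73858561]
 [  0.           0.           1.        ]] [[0.7728, -0.6346, -0.0032, -0.394], [0.3001, 0.3611, 0.8829, -0.2421], [-0.5592, -0.6833, 0.4695, -0.9163], [0.0, 0.0, 0.0, 1.0]] ['pixels', 'intrinsics', 'view']
{'time_s': 0.1, 'q': [-1.372, 0.468, -0.012, 1.604, 0.006, 1.071, -0.056], 'qd': [0.0, -0.001, -0.0, -0.001, -0.001, -0.001, 0.001], 'joint_efforts': [0.001, -52.165, -0.012, -24.437, -0.057, 0.014, 0.0], 'position': [0.156, 0.631, 0.214], 'orientation': [-0.379, -3.119, 0.003], 'force': [0.098, -0.678, -0.557], 'moment': [-0.015, 0.025, -0.002], 'grasp_force': 0.0, 'grip_width': 1.002} -0.0187
```

View pics/top0.png

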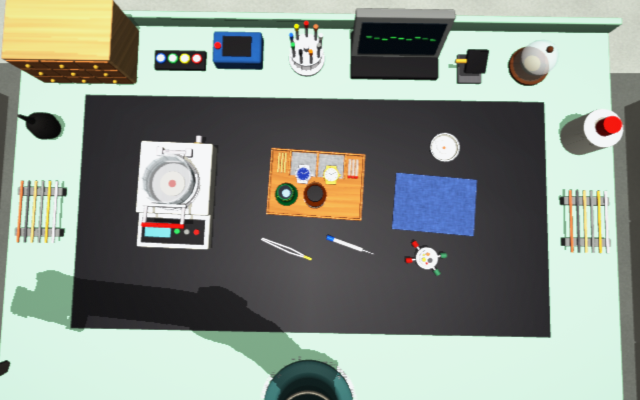

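View pics/side0.png

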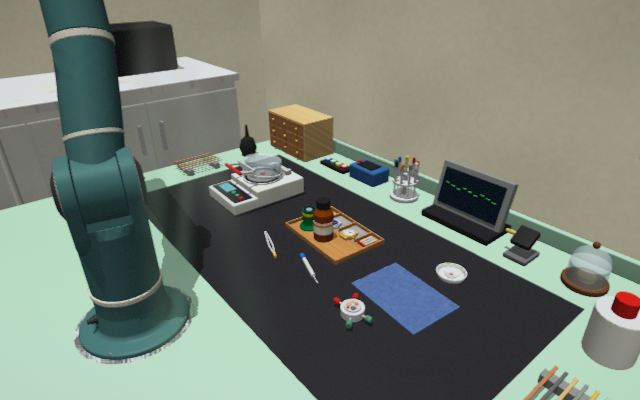

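The top view shows the tester on the left (seat about 172,183, handle bar at about row 225), the tray in the middle with the blue watch at (304,173), the gold watch at (331,174), the loupe at (287,193) and the bottle at (315,194). The pad is at (434,204) and the holder at (427,258). In the side view the loupe is at (308,218) and the bottle at (323,220).

```bash
cat > h.py <<'E'
import cv2,numpy as np
from scipy.spatial.transform import Rotation as R
from bench import r
def ray(f,u,v):
    K=f["intrinsics"];V=f["view"]
    d=np.array([(u-K[0,2])/K[0,0],-(v-K[1,2])/K[1,1],-1.]);Rm=V[:3,:3]
    return -Rm.T@V[:3,3],Rm.T@d
def plane(f,u,v,z):
    o,d=ray(f,u,v);return o+d*(z-o[2])/d[2]
def proj(f,p):
    c=f["view"]@np.append(p,1);K=f["intrinsics"]
    return K[0,0]*c[0]/-c[2]+K[0,2],K[1,2]-K[1,1]*c[1]/-c[2]
def blobs(f,lo,hi,box,amin=8):
    "HSV colour blobs in box (u0,v0,u1,v1): list of (area,centre,contour)"
    h=cv2.cvtColor(f["pixels"],cv2.COLOR_BGR2HSV);m=cv2.inRange(h,np.array(lo),np.array(hi))
    k=np.zeros_like(m);u0,v0,u1,v1=box;k[v0:v1,u0:u1]=m[v0:v1,u0:u1]
    n,_,st,ce=cv2.connectedComponentsWithStats(k)
    return sorted([(int(st[i,4]),ce[i].round(1).tolist(),st[i,:4].tolist()) for i in range(1,n) if st[i,4]>=amin],reverse=True)
def rel(target,yaw=None):
    "shift in tool axes (cm) from the present TCP to world target; tool state"
    s=r.read_state();Rt=R.from_rotvec(s["orientation"])
    return (Rt.inv().apply(np.array(target)-s["position"])*100).round(2),Rt
E
python3 - <<'E'
from h import *
f={}
for n in("top","side"):
    f[n]=r.grab_frame(n)
t=f["top"]["pixels"]
a=cv2.resize(t[130:260,130:220],None,fx=4,fy=4,interpolation=cv2.INTER_CUBIC)
b=cv2.resize(t[140:230,258:373],None,fx=4,fy=4,interpolation=cv2.INTER_CUBIC)
c=np.zeros((520,820-20,3),np.uint8);c[:520,:360]=a[:,:360];c[:360,360:800]=b[:360,:440]
cv2.imwrite("pics/crop1.png",c)
s=f["side"]["pixels"];d=cv2.resize(s[135:275,200:390],None,fx=4,fy=4,interpolation=cv2.INTER_CUBIC);cv2.imwrite("pics/crop2.png",d)
T=f["top"]
print("blue tray",blobs(T,(105,120,60),(130,255,255),(290,155,320,190)))
print("red seat/handle",blobs(T,(0,90,90),(8,255,255),(135,140,220,250),4))
print("green",blobs(T,(40,60,20),(90,255,255),(270,180,302,212)))
m=blobs(T,(100,120,60),(125,255,255),(380,160,490,245),500);print("pad",m)
h=cv2.cvtColor(t,cv2.COLOR_BGR2HSV);k=cv2.inRange(h,(100,120,60),(125,255,255));k[:, :380]=0;k[:160]=0;k[245:]=0;k[:,490:]=0
print("padrect",cv2.minAreaRect(cv2.findNonZero(k)), [np.round(plane(T,u,v,.003),3).tolist() for u,v in cv2.boxPoints(cv2.minAreaRect(cv2.findNonZero(k)))])
k=cv2.inRange(h,(5,100,80),(22,255,255));k[:140]=0;k[230:]=0;k[:,:258]=0;k[:,373:]=0
q=cv2.minAreaRect(cv2.findNonZero(k));print("tray",q,[np.round(plane(T,u,v,.016),3).tolist() for u,v in cv2.boxPoints(q)])
k=cv2.inRange(h,(0,0,110),(180,60,255));k[:135]=0;k[255:]=0;k[:,:130]=0;k[:,222:]=0
q=cv2.minAreaRect(cv2.findNonZero(k));print("tester",q)
E
```

```text
blue tray [(92, [302.7, 173.5], [298, 168, 11, 12])]
red seat/handle [(204, [162.5, 224.8], [141, 222, 43, 7]), (33, [196.1, 231.7], [193, 229, 7, 6]), (14, [171.6, 183.4], [170, 181, 4, 5])]
green [(256, [286.8, 195.1], [276, 184, 22, 22])]
pad [(4605, [434.4, 203.9], [392, 173, 85, 63])]
padrect ((434.4603271484375, 203.95266723632812), (82.28052520751953, 56.519805908203125), 5.013113975524902) [[0.424, -0.196, 0.003], [0.563, -0.208, 0.003], [0.549, -0.41, 0.003], [0.41, -0.396, 0.003]]
tray ((315.6344299316406, 183.79116821289062), (95.90332794189453, 67.41051483154297), 4.028263568878174) [[0.453, 0.112, 0.016], [0.619, 0.105, 0.016], [0.606, -0.131, 0.016], [0.441, -0.121, 0.016]]
tester ((173.58071899414062, 191.33578491210938), (74.60211181640625, 114.15970611572266), 1.7357046604156494)
```

View pics/crop1.png

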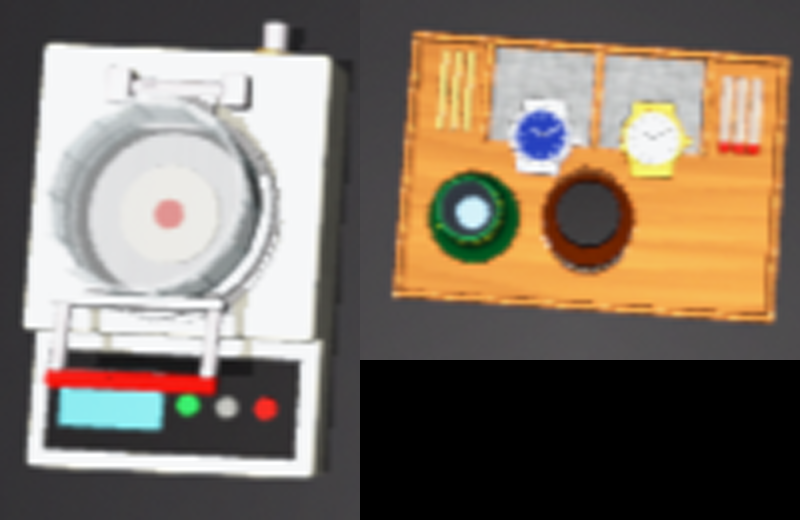

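View pics/crop2.png

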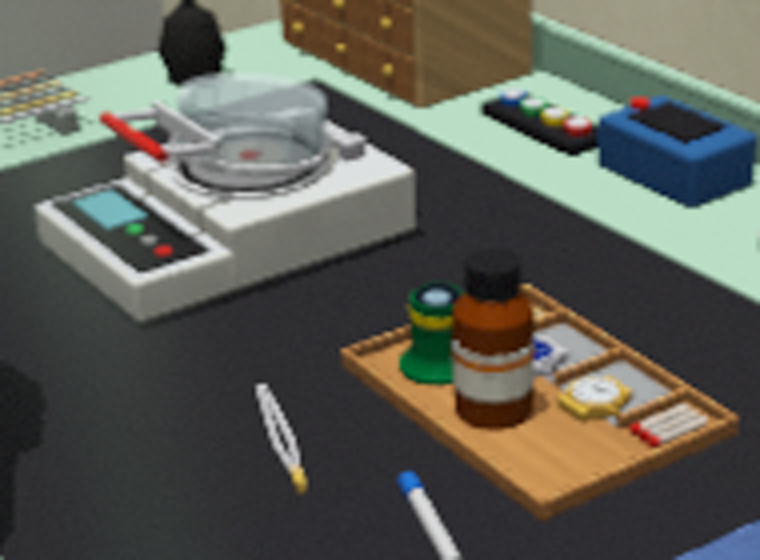

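The crops show the lid ajar with the red handle bar, in the top view from about (141,224) to (184,226) and in the side view from about (226,164) to (241,173). Both watches sit at the front of their bays. The loupe lens is at about (286,193) and the cap centre at about (314.7,192.5).

```bash
python3 - <<'E'
from h import *
T=r.grab_frame("top");S=r.grab_frame("side")
P=lambda *a:print(a[0],*[np.round(x,4).tolist() for x in a[1:]])
bars=[b for b in blobs(S,(0,120,90),(8,255,255),(215,155,250,185),10)];print(bars)
def tri(a,b):
    o1,d1=ray(T,*a);o2,d2=ray(S,*b);A=np.stack([d1,-d2],1);s=np.linalg.lstsq(A,o2-o1,rcond=None)[0]
    p,q=o1+d1*s[0],o2+d2*s[1];return (p+q)/2,np.linalg.norm(p-q)
P("handle tri",*tri((162.5,224.8),bars[0][1]))
P("seat dot top/side",plane(T,171.6,183.4,.072))
sd=blobs(S,(0,60,60),(10,255,255),(250,165,275,180),3);print(sd)
if sd:P("seat tri",*tri((171.6,183.4),sd[0][1]))
P("loupe",plane(T,286,193,.060),"bottle",)
# cap: dark blob
c=blobs(T,(0,0,0),(180,255,75),(300,180,330,208),50);print(c)
P("bottle",plane(T,*c[0][1],.118))
sl=blobs(S,(40,80,20),(90,255,255),(295,200,325,232),20);print(sl)
P("watch",plane(T,302.7,173.5,.015))
g=blobs(T,(20,80,90),(32,255,255),(318,160,345,190),10);print(g)
# silhouettes check via projection
w=plane(T,302.7,173.5,.015);P("holder",plane(T,427,258,.025))
E
```

```text
[(61, [233.4, 169.0], [225, 163, 17, 12])]
handle tri [0.4212, 0.3274, 0.1123] 0.0014
seat dot top/side [0.5176, 0.3253, 0.072]
[(6, [261.5, 173.3], [260, 173, 4, 2])]
seat tri [0.5173, 0.3259, 0.0709] 0.001Traceback (most recent call last):
  File "<stdin>", line 12, in <module>
  File "<stdin>", line 3, in <lambda>
    return _wrapfunc(a, 'round', decimals=decimals, out=out)
    return _wrapit(obj, method, *args, **kwds)
    result = getattr(arr, method)(*args, **kwds)
numpy._core._exceptions._UFuncNoLoopError: ufunc 'multiply' did not contain a loop with signature matching types (dtype('<U6'), dtype('float64')) -> None
```

```bash
python3 - <<'E'
from h import *
T=r.grab_frame("top");S=r.grab_frame("side")
P=lambda n,x:print(n,np.round(x,4).tolist())
P("loupe",plane(T,286,193,.060))
c=blobs(T,(0,0,0),(180,255,75),(300,180,330,208),50);print(c)
P("bottle",plane(T,*c[0][1],.118))
P("watch",plane(T,302.7,173.5,.015))
h=cv2.cvtColor(T["pixels"],cv2.COLOR_BGR2HSV)
# watch yaw/centre from steel case: bright low-saturation + blue
k=cv2.inRange(h,(0,0,150),(180,110,255))|cv2.inRange(h,(105,120,60),(130,255,255))
m=np.zeros_like(k);m[164:187,292:316]=k[164:187,292:316]
n,l,st,ce=cv2.connectedComponentsWithStats(m);i=1+st[1:,4].argmax();print("case",st[i],ce[i]);P("case",plane(T,*ce[i],.014))
y=cv2.inRange(h,(20,90,90),(32,255,255));y[:160]=0;y[192:]=0;y[:,:314]=0;y[:,348:]=0
P("holder",plane(T,427,258,.025))
# side view of axes: green loupe lens / cap top
for nm,p in(("loupe top",plane(T,286,193,.060)),("cap",plane(T,*c[0][1],.118)),("loupe foot",None)):
    if p is not None:print(nm,np.round(proj(S,p),1))
k=blobs(S,(0,0,0),(180,255,60),(312,195,335,212),20);print("side cap",k)
P("loupe foot centre at z.008",plane(T,286.8,195.1,.008))
E
```

```text
loupe [0.5011, 0.06, 0.06]
[(218, [314.5, 193.0], [307, 185, 16, 17])]
bottle [0.4967, -0.0068, 0.118]
watch [0.5543, 0.0231, 0.015]
case [292 164  24  20 381] [303.45931759 171.95013123]
case [0.5583, 0.0213, 0.014]
holder [0.3546, -0.2782, 0.025]
loupe top [308.7 209. ]
cap [322.7 199.4]
side cap [(321, [322.7, 201.6], [312, 195, 23, 16])]
loupe foot centre at z.008 [0.501, 0.0613, 0.008]
```

```bash
cat >> h.py <<'E'
def go(p,yaw,note=""):
    "turn (deg) and shift (cm) in tool axes to TCP p, tool down with its y at heading yaw (deg)"
    s=r.read_state();Rt=R.from_rotvec(s["orientation"]);a=np.radians(yaw)
    y=np.array([np.cos(a),np.sin(a),0]);z=np.array([0,0,-1.]);G=R.from_matrix(np.stack([np.cross(y,z),y,z],1))
    print(note,"turn",np.degrees((Rt.inv()*G).as_rotvec()).round(1).tolist(),"shift",(Rt.inv().apply(np.array(p)-s["position"])*100).round(2).tolist())
E
python3 - <<'E'
from h import *
go((.421,.327,.22),-1,"above handle")
E
```

```text
above handle turn [-0.0, 0.0, 77.1] shift [-33.04, -23.16, -0.55]
```

Call:
move_arm(motion=[[[0,0,7,-3,-2.1,-0.5,-0.3],[0,0,14,-6,-4.2,-0.5,-0.3],[0,0,21,-9,-6.3,-0.5,-0.3],[0,0,28,-12,-8.4,-0.5,-0.3],[0,0,35,-15,-10.5,-0.5,-0.3],[0,0,42,-18,-12.6,-0.5,-0.3],[0,0,49,-21,-14.7,-0.5,-0.3],[0,0,56,-24,-16.8,-0.5,-0.3],[0,0,63,-27,-18.9,-0.5,-0.3],[0,0,70,-30,-21,-0.5,-0.3]]], squeeze=15)

```text
time_s: 1.23
position: [0.3976, 0.3539, 0.22]
orientation: [-2.106, -2.331, -0.001]
force: [0.4, 0.9, 0.4]
grip_width: 0.347
grasp_force: 0.0
```

```bash
python3 - <<'E'
from h import *
go((.421,.327,.22),-1,"above handle");go((.421,.327,.094),-1,"at");s=r.read_state();print(s["time_s"],s["grip_width"],s["position"])
E
```

```text
above handle turn [0.0, -0.0, 6.8] shift [-2.92, 2.06, -0.0]
at turn [0.0, -0.0, 6.8] shift [-2.93, 2.05, 12.6]
1.2333 0.34725798508178163 [0.39758297 0.35394048 0.21998164]
```

Call:
move_arm(motion=[[[0,0,6.8,-2.9,2.05,0,-0.3],[0,0,6.8,-2.9,2.05,2,-0.3],[0,0,6.8,-2.9,2.05,4,-0.3],[0,0,6.8,-2.9,2.05,6,-0.3],[0,0,6.8,-2.9,2.05,8,-0.3],[0,0,6.8,-2.9,2.05,10,-0.3],[0,0,6.8,-2.9,2.05,12,-0.3],[0,0,6.8,-2.9,2.05,12.6,-0.3],[0,0,6.8,-2.9,2.05,12.6,-0.3],[0,0,6.8,-2.9,2.05,12.6,-0.5]]])

```text
time_s: 2.07
position: [0.4205, 0.3289, 0.0941]
orientation: [2.234, 2.208, 0.001]
force: [0.3, -0.3, -0.7]
grip_width: 0.294
grasp_force: 0.0
```

Call:
move_arm(motion=[[[0,0,0,0,0,0,-0.8],[0,0,0,0,0,0,-1],[0,0,0,0,0,0,-1],[0,0,0,0,0,0,-1]]], squeeze=15)

```text
time_s: 2.4
position: [0.4209, 0.3293, 0.0946]
orientation: [-2.234, -2.208, -0.004]
force: [1.1, 0.7, 0.4]
grip_width: 0.119
grasp_force: 15.0
```

```bash
python3 - <<'E'
from h import *
s=r.read_state();print(s["time_s"],s["grip_width"]*92,s["grasp_force"],s["position"],s["force"])
Rt=R.from_rotvec(s["orientation"])
p=s["position"]+[0,0,.0187];hx,hz=.5915,.070
d=np.array([hx-p[0],p[2]-hz]);print("radius",np.linalg.norm(d));f0=np.arctan2(d[1],d[0]);rad=.178
for f in np.linspace(f0,1.82,21)[1:]:
    w=np.array([hx-rad*np.cos(f),p[1]+(-.0175)*(hx-rad*np.cos(f)-p[0]),hz+rad*np.sin(f)])-p
    print(round(f-.118,2),(Rt.inv().apply(w)*100).round(1).tolist())
E
```

```text
2.4 10.907162801768532 14.99586135149002 [0.42086444 0.32929445 0.09455909] [1.13864    0.70818345 0.42302606]
radius 0.17603364070380018
0.21 [0.0, 0.2, -1.4]
0.29 [0.0, 0.7, -2.7]
0.37 [-0.0, 1.3, -4.0]
0.44 [-0.0, 2.0, -5.2]
0.52 [-0.0, 2.8, -6.3]
0.6 [-0.0, 3.7, -7.4]
0.68 [-0.0, 4.7, -8.4]
0.76 [-0.0, 5.7, -9.3]
0.84 [-0.0, 6.8, -10.2]
0.92 [-0.0, 8.0, -11.0]
0.99 [-0.0, 9.2, -11.6]
1.07 [-0.0, 10.5, -12.2]
1.15 [-0.0, 11.8, -12.7]
1.23 [-0.1, 13.2, -13.0]
1.31 [-0.1, 14.5, -13.3]
1.39 [-0.1, 15.9, -13.4]
1.47 [-0.1, 17.3, -13.4]
1.54 [-0.1, 18.7, -13.4]
1.62 [-0.1, 20.1, -13.2]
1.7 [-0.1, 21.5, -12.9]
```

Gripped the bar (10.9 mm). Now I swing the lid up.

Call:
move_arm(motion=[[[0,0,0,0,0.2,-1.4,-1],[0,0,0,0,0.7,-2.7,-1],[0,0,0,0,1.3,-4.0,-1],[0,0,0,0,2.0,-5.2,-1],[0,0,0,0,2.8,-6.3,-1],[0,0,0,0,3.7,-7.4,-1],[0,0,0,0,4.7,-8.4,-1],[0,0,0,0,5.7,-9.3,-1],[0,0,0,0,6.8,-10.2,-1],[0,0,0,0,8.0,-11.0,-1]]])

```text
time_s: 3.23
position: [0.4977, 0.3273, 0.2036]
orientation: [-2.231, -2.207, 0.008]
force: [-6.2, -1.5, 1.9]
grip_width: 0.116
grasp_force: 15.0
```

Call:
move_arm(motion=[[[0,0,0,0,1.2,-0.6,-1],[0,0,0,0,2.5,-1.2,-1],[0,0,0,0,3.8,-1.7,-1],[0,0,0,0,5.2,-2.0,-1],[0,0,0,0,6.5,-2.3,-1],[0,0,0,0,7.9,-2.4,-1],[0,0,0,0,9.3,-2.4,-1],[0,0,0,0,10.7,-2.4,-1],[0,0,0,0,12.1,-2.2,-1],[0,0,0,0,13.5,-1.9,-1]]])

```text
time_s: 4.07
position: [0.6354, 0.3244, 0.2233]
orientation: [2.235, 2.207, -0.004]
force: [-2.1, -2.6, 2.5]
grip_width: 0.113
grasp_force: 15.0
```

```bash
python3 - <<'E'
from h import *
s=r.read_state();print(s["time_s"],s["grip_width"]*92,s["grasp_force"],s["position"],s["force"],s["q"].round(2))
cv2.imwrite("pics/lid.png",r.grab_frame("side")["pixels"][80:280,120:420])
E
```

```text
4.0667 10.438289813833416 15.013218820095062 [0.63544146 0.3243793  0.2233178 ] [-2.09970063 -2.62683275  2.47843658] [-0.78  0.59  0.4   1.44 -0.23  1.17 -0.36]
```

View pics/lid.png

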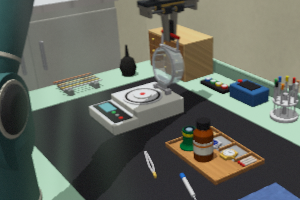

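The lid stands open at about 1.7 rad. I release it, lift and go to the bottle.

Call:
move_arm(motion=[[[0,0,0,0,0,0,-0.5],[0,0,0,0,0,0,-0.5],[0,0,0,0,0,-3,-0.4],[0,0,0,0,0,-6,-0.4]]])

```text
time_s: 4.45
position: [0.6325, 0.3268, 0.2811]
orientation: [-2.231, -2.209, 0.008]
force: [0.9, 0.6, 0.5]
grip_width: 0.298
grasp_force: 0.0
```

```bash
python3 - <<'E'
from h import *
go((.4967,-.0068,.20),-3,"above bottle");go((.4967,-.0068,.042),-3,"at")
E
```

```text
above bottle turn [-0.3, 0.1, 2.4] shift [-33.48, -13.21, 8.24]
at turn [-0.3, 0.1, 2.4] shift [-33.45, -13.13, 24.04]
```

Call:
move_arm(motion=[[[0,0,2,-4,-1,0,0.2],[0,0,2,-8,-3,1,0.7],[0,0,2,-12,-4.5,2,0.7],[0,0,2,-16,-6,3,0.7],[0,0,2,-20,-8,4,0.7],[0,0,2,-24,-9.5,5,0.7],[0,0,2,-28,-11,6,0.7],[0,0,2,-32,-12.5,7,0.7],[0,0,2,-33.5,-13.2,8,0.7],[0,0,2,-33.5,-13.2,8,0.7]]])

```text
time_s: 5.28
position: [0.4943, -0.013, 0.2011]
orientation: [-2.279, -2.158, 0.006]
force: [-0.9, -0.1, -0.5]
grip_width: 0.85
grasp_force: 0.0
```

```bash
python3 - <<'E'
from h import *
go((.4967,-.0068,.20),-3,"above bottle");go((.4967,-.0068,.042),-3,"at")
T=r.grab_frame("top")["pixels"];cv2.imwrite("pics/a.png",T[100:260,220:400])
E
```

```text
above bottle turn [-0.3, 0.0, -0.1] shift [0.63, 0.21, 0.1]
at turn [-0.3, 0.0, -0.1] shift [0.64, 0.28, 15.9]
```

Call:
move_arm(motion=[[[0,0,0,0.6,0.25,0,0.7],[0,0,0,0.6,0.25,2.5,0.7],[0,0,0,0.6,0.25,5,0.7],[0,0,0,0.6,0.25,7.5,0.7],[0,0,0,0.6,0.25,10,0.7],[0,0,0,0.6,0.25,12.5,0.7],[0,0,0,0.6,0.25,14.5,0.7],[0,0,0,0.6,0.25,15.9,0.7],[0,0,0,0.6,0.25,15.9,0.6],[0,0,0,0.6,0.25,15.9,0.4]]])

```text
time_s: 6.17
position: [0.5024, 0.0007, 0.0433]
orientation: [-2.269, -2.172, 0.0]
force: [0.6, 0.0, 0.1]
grip_width: 0.751
grasp_force: 0.0
```

Call:
move_arm(motion=[[[0,0,0,0,0,0,0.2],[0,0,0,0,0,0,0.1],[0,0,0,0,0,0,0],[0,0,0,0,0,0,0],[0,0,0,0,0,0,0]]], squeeze=20)

```text
time_s: 6.58
position: [0.5028, -0.0008, 0.0445]
orientation: [2.272, 2.169, 0.003]
force: [-0.8, 1.3, 5.7]
grip_width: 0.58
grasp_force: 19.9
```

```bash
python3 - <<'E'
from h import *
s=r.read_state();print(s["time_s"],s["grip_width"]*92,s["grasp_force"],s["position"],s["force"])
go((.492,-.25,.045),-3,"pad bottle")
E
```

```text
6.5833 53.384222481898384 19.948584503727034 [ 0.50279835 -0.00077052  0.04453343] [-0.84947128  1.25331982  5.72997454]
pad bottle turn [0.1, -0.1, 0.4] shift [-24.95, 0.07, -0.07]
```

Call:
move_arm(motion=[[[0,0,0,0,0,-2,0],[0,0,0,0,0,-4,0],[0,0,0,-2,0,-6,0],[0,0,0,-5,0,-6,0],[0,0,0,-8,0,-6,0],[0,0,0,-11,0,-6,0],[0,0,0,-14,0,-6,0],[0,0,0,-17,0,-6,0],[0,0,0,-20,0,-6,0],[0,0,0,-22.5,0,-6,0]]])

```text
time_s: 7.42
position: [0.4911, -0.2287, 0.1038]
orientation: [2.274, 2.167, -0.0]
force: [-0.1, 0.1, -1.5]
grip_width: 0.577
grasp_force: 19.9
```

Call:
move_arm(motion=[[[0,0,0,-1.5,0,0,0],[0,0,0,-2.5,0,0,0],[0,0,0,-2.5,0,2,0],[0,0,0,-2.5,0,4,0],[0,0,0,-2.5,0,5.5,0],[0,0,0,-2.5,0,6,0],[0,0,0,-2.5,0,6,0],[0,0,0,-2.5,0,6,0],[0,0,0,-2.5,0,6,0]]])

```text
time_s: 8.17
position: [0.4908, -0.2508, 0.0438]
orientation: [2.271, 2.17, 0.001]
force: [-0.2, -0.3, -0.9]
grip_width: 0.58
grasp_force: 19.9
```

```bash
python3 - <<'E'
from h import *
s=r.read_state();print(s["time_s"],s["grip_width"]*92,s["grasp_force"],s["position"],s["force"])
S=r.grab_frame("side");cv2.imwrite("pics/b.png",cv2.resize(S["pixels"][150:350,260:500],None,fx=2,fy=2))
E
```

```text
8.1667 53.36910827785161 19.913471124018542 [ 0.49084725 -0.25077669  0.04383778] [-0.23120748 -0.26583647 -0.92079183]
```

View pics/b.png

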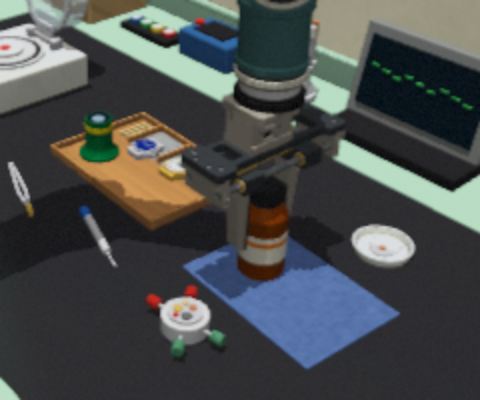

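The bottle stands on the pad in the gripper, held at the body. I release it and move to the loupe.

Call:
move_arm(motion=[[[0,0,0,0,0,0.1,0.2],[0,0,0,0,0,0.1,0.5],[0,0,0,0,0,0.1,0.5],[0,0,0,0,0,-2,0.5],[0,0,0,0,0,-5,0.5],[0,0,0,0,0,-8,0.5],[0,0,0,0,0,-11,0.3],[0,0,0,0,0,-14,0.3],[0,0,0,0,0,-14,0.3]]])

```text
time_s: 8.97
position: [0.4935, -0.253, 0.1894]
orientation: [2.266, 2.163, 0.008]
force: [1.3, -0.8, 0.1]
grip_width: 0.652
grasp_force: 0.0
```

```bash
python3 - <<'E'
from h import *
go((.501,.0605,.12),-3,"above loupe");go((.501,.0605,.026),-3,"at")
E
```

```text
above loupe turn [0.6, 0.1, 0.3] shift [31.36, -0.79, 6.85]
at turn [0.6, 0.1, 0.3] shift [31.39, -0.88, 16.25]
```

Call:
move_arm(motion=[[[0,0,0,4,0,0,0.3],[0,0,0,8,-0.2,0,0.3],[0,0,0,12,-0.4,0,0.3],[0,0,0,16,-0.5,2,0.3],[0,0,0,20,-0.6,4,0.3],[0,0,0,24,-0.7,6,0.3],[0,0,0,28,-0.8,7,0.3],[0,0,0,31.4,-0.8,7,0.3],[0,0,0,31.4,-0.8,7,0.3],[0,0,0,31.4,-0.8,7,0.3]]])

```text
time_s: 9.8
position: [0.4965, 0.0656, 0.1129]
orientation: [-2.266, -2.175, 0.001]
force: [1.0, -1.3, 0.1]
grip_width: 0.653
grasp_force: 0.0
```

Call:
move_arm(motion=[[[0,0,0,0,0,0,0.3],[0,0,0,0,0,0,0.3],[0,0,0,0,0,0,0.3]]])

```text
time_s: 10.05
position: [0.4972, 0.0611, 0.1138]
orientation: [2.275, 2.165, 0.0]
force: [0.7, -0.7, 0.7]
grip_width: 0.652
grasp_force: 0.0
```

```bash
python3 - <<'E'
from h import *
go((.501,.0605,.026),-3,"at")
T=r.grab_frame("top")
c=blobs(T,(0,0,0),(180,255,65),(390,170,480,240),30);print(c)
for a,b,_ in c:print("bottle now",plane(T,*b,.117))
E
```

```text
at turn [0.0, 0.0, 0.2] shift [-0.04, 0.38, 8.78]
[(697, [459.3, 190.5], [404, 170, 76, 70]), (235, [426.8, 198.1], [419, 190, 17, 17])]
bottle now [ 0.50801566 -0.32605696  0.117     ]
bottle now [ 0.48989873 -0.2544154   0.117     ]
```

Call:
move_arm(motion=[[[0,0,0,0,0.4,2,0.2],[0,0,0,0,0.4,4,0.2],[0,0,0,0,0.4,6,0.2],[0,0,0,0,0.4,8,0.2],[0,0,0,0,0.4,8.8,0.2],[0,0,0,0,0.4,8.8,0.2],[0,0,0,0,0.4,8.8,0.2],[0,0,0,0,0.4,8.8,0],[0,0,0,0,0.4,8.8,-0.2],[0,0,0,0,0.4,8.8,-0.3]]], squeeze=12)

```text
time_s: 10.93
position: [0.502, 0.0629, 0.0266]
orientation: [2.272, 2.169, 0.003]
force: [1.0, 0.1, 1.1]
grip_width: 0.406
grasp_force: 5.4
```

Call:
move_arm(motion=[[[0,0,0,0,0,0,-0.4],[0,0,0,0,0,0,-0.4],[0,0,0,0,0,0,-0.4],[0,0,0,0,0,0,-0.4]]])

```text
time_s: 11.27
position: [0.502, 0.0629, 0.0266]
orientation: [2.272, 2.169, 0.003]
force: [0.4, 0.2, 7.1]
grip_width: 0.401
grasp_force: 12.0
```

```bash
python3 - <<'E'
from h import *
s=r.read_state();print(s["time_s"],s["grip_width"]*92,s["grasp_force"],s["position"],s["force"])
go((.485,-.350,.0265),-3,"pad loupe")
E
```

```text
11.2667 36.91342667319973 12.002670764923096 [0.50200123 0.06292173 0.02663055] [0.378046   0.22326672 7.06113738]
pad loupe turn [0.1, -0.0, 0.3] shift [-41.33, 0.22, -0.02]
```

Call:
move_arm(motion=[[[0,0,0,0,0,-2,-0.4],[0,0,0,0,0,-4,-0.4],[0,0,0,0,0,-7,-0.4],[0,0,0,-2,0,-10,-0.4],[0,0,0,-5,0,-13,-0.4],[0,0,0,-8,0,-15,-0.4],[0,0,0,-11.5,0,-15,-0.4],[0,0,0,-15,0,-15,-0.4],[0,0,0,-18.5,0,-15,-0.4],[0,0,0,-22,0,-15,-0.4]]])

```text
time_s: 12.1
position: [0.4904, -0.1582, 0.176]
orientation: [2.272, 2.17, 0.001]
force: [0.4, -0.2, -1.0]
grip_width: 0.407
grasp_force: 12.0
```

Call:
move_arm(motion=[[[0,0,0,-3.5,0.1,0,-0.4],[0,0,0,-7,0.1,0,-0.4],[0,0,0,-10.5,0.2,0,-0.4],[0,0,0,-14,0.2,0,-0.4],[0,0,0,-17,0.2,0,-0.4],[0,0,0,-19.3,0.2,0,-0.4],[0,0,0,-19.3,0.2,2,-0.4],[0,0,0,-19.3,0.2,5,-0.4],[0,0,0,-19.3,0.2,8,-0.4],[0,0,0,-19.3,0.2,11,-0.4]]])

```text
time_s: 12.93
position: [0.4838, -0.3498, 0.0646]
orientation: [2.272, 2.169, 0.001]
force: [0.5, -0.1, -0.5]
grip_width: 0.407
grasp_force: 12.0
```

Call:
move_arm(motion=[[[0,0,0,0,0,2,-0.4],[0,0,0,0,0,3.5,-0.4],[0,0,0,0,0,4,-0.4],[0,0,0,0,0,4,-0.4],[0,0,0,0,0,4,-0.4],[0,0,0,0,0,4,-0.4]]])

```text
time_s: 13.43
position: [0.4841, -0.3499, 0.026]
orientation: [2.272, 2.169, 0.0]
force: [-0.1, -0.4, -0.7]
grip_width: 0.405
grasp_force: 12.0
```

```bash
python3 - <<'E'
from h import *
s=r.read_state();print(s["time_s"],s["grip_width"]*92,s["grasp_force"],s["position"],s["force"])
S=r.grab_frame("side");cv2.imwrite("pics/c.png",cv2.resize(S["pixels"][150:350,260:500],None,fx=2,fy=2))
E
```

```text
13.4333 37.243188417550456 11.996152549982071 [ 0.48413358 -0.34989238  0.02596181] [-0.12609943 -0.39931261 -0.74647519]
```

View pics/c.png

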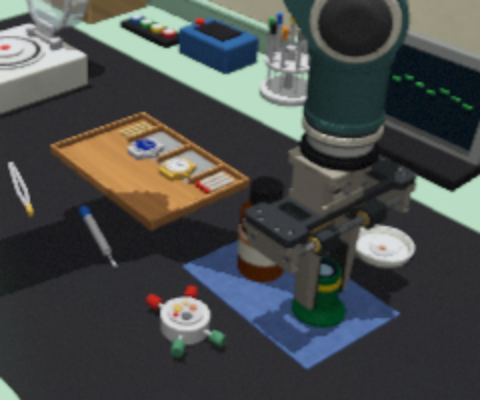

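The loupe stands on the pad beside the bottle, both upright. I release it and go to the watch.

Call:
move_arm(motion=[[[0,0,0,0,0,0.05,0],[0,0,0,0,0,0.05,0.1],[0,0,0,0,0,0.05,0.1],[0,0,0,0,0,-2,0.1],[0,0,0,0,0,-5,0.1],[0,0,0,0,0,-8,0.1],[0,0,0,0,0,-11,0.3],[0,0,0,0,0,-14,0.3],[0,0,0,0,0,-14,0.3],[0,0,0,0,0,-14,0.3]]])

```text
time_s: 14.32
position: [0.4849, -0.3505, 0.1676]
orientation: [2.269, 2.167, 0.003]
force: [-0.0, 1.0, -0.3]
grip_width: 0.649
grasp_force: 0.0
```

```bash
python3 - <<'E'
from h import *
go((.5543,.0235,.10),-3,"above watch")
T=r.grab_frame("top")
h=cv2.cvtColor(T["pixels"],cv2.COLOR_BGR2HSV)
b=blobs(T,(105,120,60),(130,255,255),(285,155,322,190));print(b,plane(T,*b[0][1],.015))
cv2.imwrite("pics/d.png",cv2.resize(T["pixels"][150:195,280:355],None,fx=8,fy=8,interpolation=cv2.INTER_CUBIC))
E
```

```text
above watch turn [0.2, 0.1, 0.4] shift [37.68, 5.18, 6.73]
[(95, [302.7, 173.5], [298, 168, 11, 12])] [0.55425299 0.023096   0.015     ]
```

View pics/d.png

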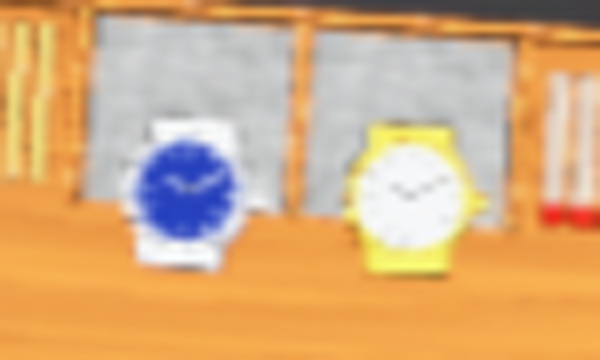

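The blue watch is turned about -7° (lugs at (195,130) and (178,252) in the crop). Nothing else is near it.

Call:
move_arm(motion=[[[0,0,0,4,0.5,0,0.3],[0,0,0,8,1,0,0.3],[0,0,0,12,1.5,0,0.3],[0,0,0,16,2,0,0.3],[0,0,1,20,2.5,0,0.3],[0,0,2,24,3,2,0.3],[0,0,3,28,3.5,4,0.3],[0,0,4,32,4,6,0.3],[0,0,4.4,35,5,6.7,0.3],[0,0,4.4,37.7,5.2,6.7,0.3]]])

```text
time_s: 15.2
position: [0.5514, 0.0283, 0.0946]
orientation: [-2.348, -2.082, 0.007]
force: [-0.2, 0.2, 0.5]
grip_width: 0.647
grasp_force: 0.0
```

Call:
move_arm(motion=[[[0,0,0,0,0,0,0.3],[0,0,0,0,0,0,0.3],[0,0,0,0,0,0,0.3],[0,0,0,0,0,0,0.3]]])

```text
time_s: 15.53
position: [0.5527, 0.0225, 0.0982]
orientation: [2.357, 2.077, -0.002]
force: [0.7, 0.2, 0.4]
grip_width: 0.649
grasp_force: 0.0
```

```bash
python3 - <<'E'
from h import *
go((.554,.0229,.0075),-7,"at")
E
```

```text
at turn [-0.0, 0.1, -0.2] shift [0.07, 0.13, 9.07]
```

Call:
move_arm(motion=[[[0,0,0,0.05,0.1,2,0.25],[0,0,0,0.05,0.1,4,0.25],[0,0,0,0.05,0.1,6,0.25],[0,0,0,0.05,0.1,7.5,0.25],[0,0,0,0.05,0.1,8.5,0.25],[0,0,0,0.05,0.1,9,0.25],[0,0,0,0.05,0.1,9,0.25],[0,0,0,0.05,0.1,9,0.1],[0,0,0,0.05,0.1,9,0],[0,0,0,0.05,0.1,9,-0.1]]], squeeze=15)

```text
time_s: 16.37
position: [0.5551, 0.0246, 0.0095]
orientation: [2.353, 2.08, 0.002]
force: [-1.1, -0.4, 0.7]
grip_width: 0.498
grasp_force: 14.9
```

Call:
move_arm(motion=[[[0,0,0,0,0,0,-0.2],[0,0,0,0,0,0,-0.2],[0,0,0,0,0,0,-0.2],[0,0,0,0,0,0,-0.2]]])

```text
time_s: 16.7
position: [0.5551, 0.0246, 0.0094]
orientation: [2.353, 2.08, 0.002]
force: [-1.9, -0.7, 6.1]
grip_width: 0.494
grasp_force: 14.9
```

```bash
python3 - <<'E'
from h import *
s=r.read_state();print(s["time_s"],s["grip_width"]*92,s["grasp_force"],s["position"],s["force"])
E
```

```text
16.7 45.4876835550008 14.912670850753784 [0.55508215 0.02463061 0.00943481] [-1.8918629  -0.693991    6.07710153]
```

Call:
move_arm(motion=[[[0,0,0,0,0,-1.5,-0.2],[0,0,0,0,0,-4,-0.2],[0,0,-7,0,0,-7,-0.2],[0,0,-14,0,-1,-10,-0.2],[0,0,-21,0,-2,-13,-0.2],[0,0,-28,1,-3,-15,-0.2],[0,0,-35,3,-4,-15,-0.2],[0,0,-42,5,-5,-15,-0.2],[0,0,-49,7,-6,-15,-0.2],[0,0,-56,9,-6.5,-15,-0.2]]])

```text
time_s: 17.53
position: [0.4994, 0.1231, 0.1587]
orientation: [-1.092, -2.945, -0.0]
force: [0.3, 0.2, -0.5]
grip_width: 0.495
grasp_force: 14.9
```

```bash
python3 - <<'E'
from h import *
s=r.read_state();print(s["grip_width"]*92,s["position"])
go((.49,.25,.14),89,"via");go((.5175,.3255,.14),89,"over seat")
E
```

```text
45.57082392047093 [0.49938147 0.12311994 0.15868725]
via turn [0.0, -0.1, -39.7] shift [8.98, 9.01, 1.87]
over seat turn [0.0, -0.1, -39.7] shift [11.82, 16.53, 1.88]
```

Call:
move_arm(motion=[[[0,0,-7,1.5,1.5,0.5,-0.2],[0,0,-14,3,3,1,-0.2],[0,0,-21,5,5,1.5,-0.2],[0,0,-28,7,7,1.9,-0.2],[0,0,-35,9,9,1.9,-0.2],[0,0,-39.7,10,11,1.9,-0.2],[0,0,-39.7,11,14,1.9,-0.2],[0,0,-39.7,11.8,16.5,1.9,-0.2],[0,0,-39.7,11.8,16.5,1.9,-0.2],[0,0,-39.7,11.8,16.5,1.9,-0.2]]])

```text
time_s: 18.37
position: [0.5196, 0.325, 0.1388]
orientation: [-0.034, -3.14, 0.001]
force: [-0.1, 1.1, -0.4]
grip_width: 0.5
grasp_force: 14.9
```

Call:
move_arm(motion=[[[0,0,0,0,0,0,-0.2],[0,0,0,0,0,0,-0.2],[0,0,0,0,0,0,-0.2]]])

```text
time_s: 18.62
position: [0.5202, 0.3225, 0.1397]
orientation: [-0.04, -3.141, 0.001]
force: [-0.5, 0.6, -0.9]
grip_width: 0.497
grasp_force: 14.9
```

```bash
python3 - <<'E'
from h import *
s=r.read_state();print(s["grip_width"]*92,s["position"])
go((.5175,.3255,.078),89,"seat")
S=r.grab_frame("side");cv2.imwrite("pics/e.png",cv2.resize(S["pixels"][80:230,170:370],None,fx=3,fy=3))
E
```

```text
45.7573252193913 [0.52020341 0.32253635 0.13966597]
seat turn [-0.0, -0.0, -0.4] shift [0.28, 0.29, 6.17]
```

View pics/e.png

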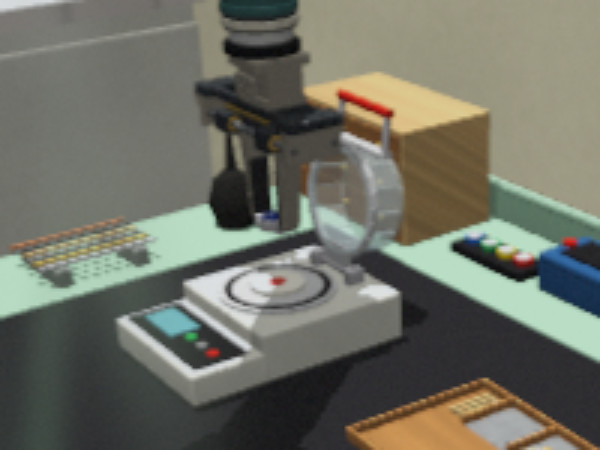

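The watch is held over the seat with the lid clear behind. I lower it.

Call:
move_arm(motion=[[[0,0,0,0.4,0.3,0,-0.2],[0,0,0,0.4,0.3,2,-0.2],[0,0,0,0.4,0.3,4,-0.2],[0,0,0,0.4,0.3,5.5,-0.2],[0,0,0,0.4,0.3,6.2,-0.2],[0,0,0,0.4,0.3,6.2,-0.2],[0,0,0,0.4,0.3,6.2,-0.2],[0,0,0,0.4,0.3,6.2,-0.2],[0,0,0,0.4,0.3,6.2,-0.2]]])

```text
time_s: 19.42
position: [0.5167, 0.3272, 0.0783]
orientation: [0.037, 3.14, 0.001]
force: [0.5, 0.0, -1.7]
grip_width: 0.497
grasp_force: 15.0
```

```bash
python3 - <<'E'
from h import *
s=r.read_state();print(s["grip_width"]*92,s["position"],s["force"],s["time_s"])
E
```

```text
45.711116154283665 [0.51669046 0.32724703 0.0782711 ] [ 0.4647093   0.03982358 -1.69397195] 19.4167
```

Call:
move_arm(motion=[[[0,0,0,0,0,0.1,-0.1],[0,0,0,0,0,0.1,0.1],[0,0,0,0,0,0.1,0.2],[0,0,0,0,0,0.1,0.2],[0,0,0,0,0,-1,0.2],[0,0,0,0,0,-3,0.2],[0,0,0,0,0,-6,0.2],[0,0,0,1,0,-9,0.2],[0,0,0,4,0,-13,0.2],[0,0,0,8,0,-16,0.2]]])

```text
time_s: 20.25
position: [0.4506, 0.3283, 0.2304]
orientation: [0.042, 3.138, 0.003]
force: [0.3, 0.7, 1.2]
grip_width: 0.6
grasp_force: 0.0
```

Call:
move_arm(motion=[[[0,0,0,4,-4,-1,0.2],[0,0,0,4,-8,-1,0.2],[0,0,0,4,-12,-1,0.2],[0,0,0,4,-16,-1,0.2],[0,0,0,4,-16,-1,0.2]]])

```text
time_s: 20.67
position: [0.4049, 0.1634, 0.2384]
orientation: [0.048, 3.14, -0.001]
force: [1.1, 0.4, -0.2]
grip_width: 0.604
grasp_force: 0.0
```

```bash
python3 - <<'E'
from h import *
T=r.grab_frame("top");b=blobs(T,(105,120,60),(130,255,255),(150,160,195,205),20);print(b)
print(plane(T,*b[0][1],.083), r.read_state()["position"])
cv2.imwrite("pics/f.png",cv2.resize(T["pixels"][130:260,130:250],None,fx=4,fy=4,interpolation=cv2.INTER_CUBIC))
E
```

```text
[(120, [169.4, 183.0], [164, 177, 12, 13])]
[0.51715167 0.32670734 0.083     ] [0.4054015  0.1651137  0.23851346]
```

View pics/f.png

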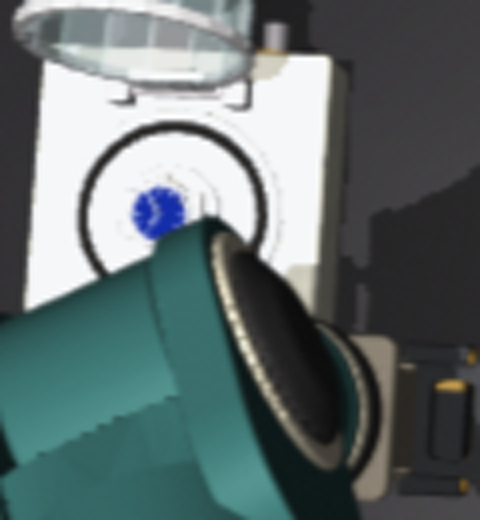

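The watch lies centred on the seat (measured within about 1 mm). I go back to the handle to close the lid.

```bash
python3 - <<'E'
from h import *
go((.634,.3250,.295),-1,"above handle")
E
```

```text
above handle turn [0.1, 0.1, 89.3] shift [-22.37, 16.68, -5.61]
```

Call:
move_arm(motion=[[[0,0,7,0,0,-3,0],[0,0,14,0,0,-6,-0.3],[0,0,21,-1,1,-6,-0.3],[0,0,28,-3,2,-6,-0.3],[0,0,35,-5,4,-6,-0.3],[0,0,42,-7,6,-6,-0.3],[0,0,49,-9,8,-6,-0.3],[0,0,56,-12,10,-6,-0.3],[0,0,63,-15,12,-6,-0.3],[0,0,70,-18,14,-6,-0.3]]])

```text
time_s: 21.55
position: [0.5895, 0.3083, 0.2976]
orientation: [-1.837, -2.548, -0.002]
force: [0.2, -0.0, -0.0]
grip_width: 0.35
grasp_force: 0.0
```

Call:
move_arm(motion=[[[0,0,7,0,0,0,-0.3],[0,0,14,0,0,0,-0.3],[0,0,19,0,0,0,-0.3],[0,0,19,0,0,0,-0.3],[0,0,19,0,0,0,-0.3]]])

```text
time_s: 21.97
position: [0.5882, 0.3068, 0.2972]
orientation: [-2.224, -2.219, -0.0]
force: [-0.0, -0.2, -0.4]
grip_width: 0.347
grasp_force: 0.0
```

```bash
python3 - <<'E'
from h import *
go((.634,.3250,.295),-1,"above handle")
go((.634,.3250,.224),-1,"at handle");S=r.grab_frame("side");b=blobs(S,(0,120,90),(8,255,255),(260,90,320,140),5);print(b)
if b:
  for z in (.24,.242,.245):print(z,plane(S,*b[0][1],z))
E
```

```text
above handle turn [-0.0, -0.0, 0.9] shift [1.83, 4.57, 0.22]
at handle turn [-0.0, -0.0, 0.9] shift [1.83, 4.57, 7.32]
[(46, [291.5, 114.4], [283, 110, 18, 9])]
0.24 [0.63822649 0.3212985  0.24      ]
0.242 [0.63438564 0.3157864  0.242     ]
0.245 [0.62862437 0.30751825 0.245     ]
```

Call:
move_arm(motion=[[[0,0,0.9,1.8,4.6,0,-0.3],[0,0,0.9,1.8,4.6,0.2,-0.3],[0,0,0.9,1.8,4.6,2,-0.3],[0,0,0.9,1.8,4.6,4,-0.3],[0,0,0.9,1.8,4.6,6,-0.3],[0,0,0.9,1.8,4.6,7.2,-0.3],[0,0,0.9,1.8,4.6,7.2,-0.3],[0,0,0.9,1.8,4.6,7.2,-0.6],[0,0,0.9,1.8,4.6,7.2,-1],[0,0,0.9,1.8,4.6,7.2,-1]]])

```text
time_s: 22.85
position: [0.6357, 0.3234, 0.2272]
orientation: [2.245, 2.197, 0.005]
force: [3.0, 0.7, 1.9]
grip_width: 0.155
grasp_force: 1.7
```

Call:
move_arm(motion=[[[0,0,0,0,0,0,-1],[0,0,0,0,0,0,-1],[0,0,0,0,0,0,-1]]], squeeze=15)

```text
time_s: 23.1
position: [0.6364, 0.3234, 0.2275]
orientation: [2.245, 2.195, 0.008]
force: [3.5, -0.0, 6.6]
grip_width: 0.113
grasp_force: 15.0
```

```bash
python3 - <<'E'
from h import *
s=r.read_state();print(s["time_s"],s["grip_width"]*92,s["grasp_force"],s["position"],s["force"])
Rt=R.from_rotvec(s["orientation"])
p=s["position"]+[0,0,.0187];hx,hz=.5915,.070
d=np.array([hx-p[0],p[2]-hz]);print("radius",np.linalg.norm(d));f0=np.arctan2(d[1],d[0]);rad=np.linalg.norm(d)
for f in np.linspace(f0,.118,21)[1:]:
    w=np.array([hx-rad*np.cos(f),p[1]+(-.0175)*(hx-rad*np.cos(f)-p[0]),hz+rad*np.sin(f)])-p
    print(round(f-.118,2),(Rt.inv().apply(w)*100).round(1).tolist())
E
```

```text
23.1 10.402079953615477 14.99910682439804 [0.63640828 0.32339987 0.22746168] [ 3.49342297 -0.01620598  6.59494109]
radius 0.18179574288333974
1.62 [-0.0, -1.5, -0.3]
1.53 [-0.0, -3.0, -0.5]
1.45 [-0.0, -4.6, -0.6]
1.36 [-0.0, -6.1, -0.5]
1.28 [-0.0, -7.7, -0.3]
1.19 [-0.0, -9.2, 0.0]
1.11 [-0.1, -10.7, 0.5]
1.02 [-0.1, -12.1, 1.0]
0.94 [-0.1, -13.5, 1.7]
0.85 [-0.1, -14.8, 2.6]
0.77 [-0.1, -16.0, 3.5]
0.68 [-0.1, -17.2, 4.5]
0.6 [-0.1, -18.3, 5.6]
0.51 [-0.1, -19.2, 6.8]
0.43 [-0.1, -20.1, 8.1]
0.34 [-0.1, -20.8, 9.5]
0.26 [-0.1, -21.5, 10.9]
0.17 [-0.1, -22.0, 12.3]
0.09 [-0.1, -22.4, 13.8]
0.0 [-0.1, -22.6, 15.4]
```

Call:
move_arm(motion=[[[0,0,0,0,-1.5,-0.3,-1],[0,0,0,0,-3.0,-0.5,-1],[0,0,0,0,-4.5,-0.6,-1],[0,0,0,0,-6.0,-0.5,-1],[0,0,0,0,-7.5,-0.3,-1],[0,0,0,0,-9.0,0,-1],[0,0,0,-0.1,-10.5,0.5,-1],[0,0,0,-0.1,-11.9,1.0,-1],[0,0,0,-0.1,-13.2,1.7,-1],[0,0,0,-0.1,-14.5,2.5,-1]]])

```text
time_s: 23.93
position: [0.4896, 0.3267, 0.201]
orientation: [-2.245, -2.198, -0.006]
force: [3.9, 3.9, -1.3]
grip_width: 0.11
grasp_force: 15.0
```

Call:
move_arm(motion=[[[0,0,0,0,-1.2,0.9,-1],[0,0,0,0,-2.3,1.9,-1],[0,0,0,0,-3.4,3.0,-1],[0,0,0,0,-4.3,4.2,-1],[0,0,0,0,-5.2,5.4,-1],[0,0,0,0,-5.9,6.8,-1],[0,0,0,0,-6.6,8.2,-1],[0,0,0,0,-7.1,9.6,-1],[0,0,0,0,-7.4,11.0,-1],[0,0,0,0,-7.6,12.2,-1]]])

```text
time_s: 24.77
position: [0.4164, 0.3284, 0.0788]
orientation: [2.244, 2.196, 0.011]
force: [7.7, -1.5, 23.7]
grip_width: 0.112
grasp_force: 15.0
```

```bash
python3 - <<'E'
from h import *
s=r.read_state();print(s["time_s"],s["grip_width"]*92,s["grasp_force"],s["position"],s["force"])
E
```

```text
24.7667 10.318158893189958 15.001808255910873 [0.41636756 0.3284389  0.07883956] [ 7.73982083 -1.47543227 23.69894649]
```

Call:
move_arm(motion=[[[0,0,0,0,0,0,-1],[0,0,0,0,0,0,-0.5],[0,0,0,0,0,0,-0.3],[0,0,0,0,0,-2,-0.3],[0,0,0,0,0,-5,-0.3],[0,0,0,0,0,-8,-0.3],[0,0,0,0,0,-11,-0.3],[0,0,0,-4,0,-13,0.2],[0,0,0,-8,0,-14,0.5],[0,0,0,-12,0,-14,0.5]]])

```text
time_s: 25.6
position: [0.411, 0.2074, 0.2203]
orientation: [-2.243, -2.2, -0.005]
force: [1.2, 0.1, -0.4]
grip_width: 0.544
grasp_force: 0.0
```

```bash
python3 - <<'E'
from h import *
S=r.grab_frame("side");b=blobs(S,(0,120,90),(8,255,255),(205,145,255,195),10);print(b)
for z in(.091,.098):print(plane(S,*b[0][1],z))
T=r.grab_frame("top");b=blobs(T,(0,90,90),(8,255,255),(135,205,220,250),30);print(b,plane(T,*b[0][1],.091))
cv2.imwrite("pics/g.png",cv2.resize(S["pixels"][120:270,190:390],None,fx=4,fy=4,interpolation=cv2.INTER_CUBIC))
go((.4899,-.251,.20),-3,"above bottle")
E
```

```text
[(56, [232.0, 176.0], [224, 170, 17, 13])]
[0.41477896 0.32724952 0.091     ]
[0.40780103 0.31309149 0.098     ]Traceback (most recent call last):
  File "<stdin>", line 4, in <module>
IndexError: list index out of range
```

The lid is closed: the handle ray at z=0.091 falls at (0.4148,0.3272), and the closed position is 0.4145. Now the bottle.

```bash
python3 - <<'E'
from h import *
go((.4899,-.2544,.20),-3,"above bottle")
E
```

```text
above bottle turn [-0.1, 0.1, 1.3] shift [-45.34, 9.32, 1.91]
```

Call:
move_arm(motion=[[[0,0,1,-4,1,0,0.5],[0,0,1,-8,2,0,0.5],[0,0,1,-12,3,0,0.5],[0,0,1,-16,4,0,0.5],[0,0,1,-20,5,0,0.5],[0,0,1,-24,6,0,0.5],[0,0,1,-28,7,0,0.5],[0,0,1,-32,8,0,0.5],[0,0,1,-36,9,0,0.5],[0,0,1,-40,9.3,0,0.6]]])

```text
time_s: 26.53
position: [0.4959, -0.1949, 0.2178]
orientation: [-2.262, -2.178, -0.0]
force: [0.5, 0.3, -0.4]
grip_width: 0.792
grasp_force: 0.0
```

Call:
move_arm(motion=[[[0,0,0.3,-4,0,0.5,0.6],[0,0,0.3,-5.3,0,1,0.6],[0,0,0.3,-5.3,0,1.9,0.6],[0,0,0.3,-5.3,0,1.9,0.6],[0,0,0.3,-5.3,0,1.9,0.6],[0,0,0.3,-5.3,0,1.9,0.6]]])

```text
time_s: 27.03
position: [0.4936, -0.245, 0.199]
orientation: [-2.266, -2.174, -0.001]
force: [-0.1, 0.5, 0.5]
grip_width: 0.8
grasp_force: 0.0
```

```bash
python3 - <<'E'
from h import *
go((.4899,-.2544,.044),-3,"at bottle");print(r.read_state()["position"],r.read_state()["grip_width"])
E
```

```text
at bottle turn [-0.0, -0.1, 0.6] shift [-0.98, -0.32, 15.5]
[ 0.49364056 -0.24497591  0.19901214] 0.799664661868735
```

Call:
move_arm(motion=[[[0,0,0.5,-1,-0.3,0,0.6],[0,0,0.5,-1,-0.3,0.3,0.6],[0,0,0.5,-1,-0.3,2.5,0.6],[0,0,0.5,-1,-0.3,5,0.6],[0,0,0.5,-1,-0.3,8,0.6],[0,0,0.5,-1,-0.3,11,0.6],[0,0,0.5,-1,-0.3,14,0.6],[0,0,0.5,-1,-0.3,15.5,0.6],[0,0,0.5,-1,-0.3,15.5,0.6],[0,0,0.5,-1,-0.3,15.5,0.6]]])

```text
time_s: 27.87
position: [0.4895, -0.2571, 0.044]
orientation: [-2.279, -2.161, 0.001]
force: [-0.0, -0.3, 0.8]
grip_width: 0.799
grasp_force: 0.0
```

```bash
python3 - <<'E'
from h import *
go((.4899,-.2544,.044),-3,"at bottle");print(r.read_state()["position"])
E
```

```text
at bottle turn [-0.1, -0.0, -0.1] shift [0.27, 0.03, 0.0]
[ 0.48945009 -0.25710293  0.04402142]
```

Call:
move_arm(motion=[[[0,0,0,0.2,0,0,0.4],[0,0,0,0.2,0,0,0.2],[0,0,0,0.2,0,0,0.1],[0,0,0,0.2,0,0,0],[0,0,0,0.2,0,0,0],[0,0,0,0.2,0,0,0]]], squeeze=20)

```text
time_s: 28.37
position: [0.4909, -0.2552, 0.0455]
orientation: [2.278, 2.161, 0.002]
force: [-0.5, 1.3, 7.7]
grip_width: 0.581
grasp_force: 20.0
```

```bash
python3 - <<'E'
from h import *
p=r.read_state()["position"];print(p,r.read_state()["grip_width"]*92,r.read_state()["force"])
go((.4967,-.0068+p[1]+.2544,p[2]+.001),-3,"home")
E
```

```text
[ 0.49092423 -0.25521083  0.04553994] 53.431948376655114 [-0.4919618   1.26006083  7.67809429]
home turn [0.1, 0.0, -0.0] shift [24.76, -0.73, -0.1]
```

Call:
move_arm(motion=[[[0,0,0,0,0,-2,0],[0,0,0,0,0,-4,0],[0,0,0,2,0,-7,0],[0,0,0,5,-0.2,-7,0],[0,0,0,8,-0.3,-7,0],[0,0,0,11,-0.4,-7,0],[0,0,0,14,-0.5,-7,0],[0,0,0,17,-0.6,-7,0],[0,0,0,20,-0.7,-7,0],[0,0,0,23,-0.7,-7,0]]])

```text
time_s: 29.2
position: [0.4947, -0.0236, 0.1144]
orientation: [-2.28, -2.161, -0.0]
force: [1.1, -0.2, -1.0]
grip_width: 0.578
grasp_force: 20.0
```

Call:
move_arm(motion=[[[0,0,0,1,0,0,0],[0,0,0,1.8,0,0,0],[0,0,0,1.8,0,0,0],[0,0,0,1.8,0,2,0],[0,0,0,1.8,0,4,0],[0,0,0,1.8,0,5,0],[0,0,0,1.8,0,5,0],[0,0,0,1.8,0,5,0]]])

```text
time_s: 29.87
position: [0.4959, -0.0086, 0.0642]
orientation: [-2.282, -2.159, 0.002]
force: [-0.0, -0.3, -1.5]
grip_width: 0.585
grasp_force: 20.0
```

```bash
python3 - <<'E'
from h import *
p=r.read_state()["position"];print(p)
go((.4967,-.0076,.0465),-3,"home")
E
```

```text
[ 0.49590627 -0.00856081  0.06415444]
home turn [-0.0, 0.0, -0.2] shift [0.1, 0.08, 1.77]
```

Call:
move_arm(motion=[[[0,0,0,0.1,0.1,0.8,0],[0,0,0,0.1,0.1,1.5,0],[0,0,0,0.1,0.1,1.8,0],[0,0,0,0.1,0.1,1.8,0],[0,0,0,0.1,0.1,1.8,0],[0,0,0,0.1,0.1,1.8,0]]])

```text
time_s: 30.37
position: [0.4972, -0.0061, 0.0462]
orientation: [2.28, 2.161, 0.0]
force: [0.3, -0.0, -1.3]
grip_width: 0.579
grasp_force: 20.0
```

Call:
move_arm(motion=[[[0,0,0,0,0,0,0.2],[0,0,0,0,0,0,0.5],[0,0,0,0,0,0,0.5],[0,0,0,0,0,-2,0.5],[0,0,0,0,0,-5,0.5],[0,0,0,0,0,-8,0.5],[0,0,0,0,0,-11,0.3],[0,0,0,0,0,-14,0.2],[0,0,0,-4,0,-14,0.2],[0,0,0,-8,0,-14,0.2]]])

```text
time_s: 31.2
position: [0.4948, -0.0843, 0.1883]
orientation: [2.27, 2.168, 0.007]
force: [0.4, -0.7, -0.4]
grip_width: 0.601
grasp_force: 0.0
```

```bash
python3 - <<'E'
from h import *
T=r.grab_frame("top")
b=blobs(T,(40,60,20),(90,255,255),(440,180,480,235),50);print(b)
if b:print("loupe foot",plane(T,*b[0][1],.007))
go((.4841,-.3499,.17),-3,"above loupe");print(r.read_state()["position"])
E
```

```text
[(304, [452.5, 205.4], [443, 194, 26, 23])]
loupe foot [ 0.48297664 -0.34581134  0.007     ]
above loupe turn [0.3, 0.2, -0.4] shift [-25.49, 0.65, 1.91]
[ 0.49269149 -0.09499579  0.18818324]
```

Call:
move_arm(motion=[[[0,0,0,-4,0,0,0.2],[0,0,0,-8,0.1,0,0.2],[0,0,0,-12,0.2,0,0.2],[0,0,0,-16,0.4,0,0.2],[0,0,0,-20,0.5,0,0.2],[0,0,0,-23,0.6,1,0.2],[0,0,0,-25.5,0.6,2,0.2],[0,0,0,-25.5,0.6,2,0.2],[0,0,0,-25.5,0.6,2,0.2],[0,0,0,-25.5,0.6,2,0.2]]])

```text
time_s: 32.08
position: [0.4854, -0.34, 0.166]
orientation: [-2.279, -2.161, -0.001]
force: [-0.1, 0.9, 0.6]
grip_width: 0.603
grasp_force: 0.0
```

Call:
move_arm(motion=[[[0,0,0,0,0,0,0.2],[0,0,0,0,0,0,0.2],[0,0,0,0,0,0,0.2]]])

```text
time_s: 32.33
position: [0.4861, -0.3397, 0.1666]
orientation: [2.277, 2.163, 0.001]
force: [0.3, -0.1, -0.1]
grip_width: 0.603
grasp_force: 0.0
```

```bash
python3 - <<'E'
from h import *
go((.4841,-.3499,.026),-3,"at loupe");print(r.read_state()["position"])
T=r.grab_frame("top");c=blobs(T,(0,0,0),(180,255,75),(300,180,330,208),50);print(c);print("bottle",plane(T,*c[0][1],.118))
cv2.imwrite("pics/h.png",cv2.resize(T["pixels"][140:240,258:478],None,fx=3,fy=3))
E
```

```text
at loupe turn [0.0, -0.0, 0.1] shift [-1.03, -0.15, 14.06]
[ 0.48605075 -0.3397125   0.16664326]
[(216, [315.7, 193.1], [308, 185, 16, 17])]
bottle [ 0.4964781  -0.00947249  0.118     ]
```

View pics/h.png

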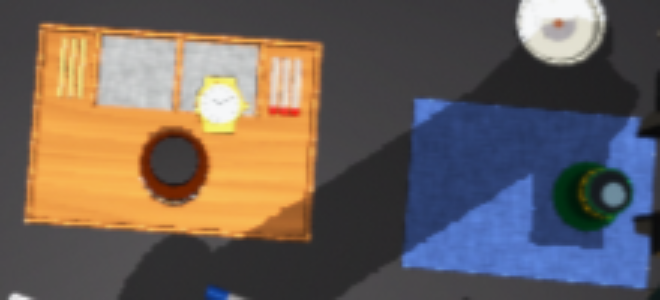

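The bottle is back within 3 mm of its start, and the loupe stands on the pad (lens at about (461,205)). Next I take the loupe.

Call:
move_arm(motion=[[[0,0,0,-1,-0.15,0,0.1],[0,0,0,-1,-0.15,2,0.1],[0,0,0,-1,-0.15,5,0.1],[0,0,0,-1,-0.15,8,0.1],[0,0,0,-1,-0.15,11,0.1],[0,0,0,-1,-0.15,13,0.1],[0,0,0,-1,-0.15,14,0.1],[0,0,0,-1,-0.15,14,0.1],[0,0,0,-1,-0.15,14,0.1],[0,0,0,-1,-0.15,14,0.1]]], squeeze=12)

```text
time_s: 33.22
position: [0.4841, -0.3519, 0.0277]
orientation: [2.278, 2.159, 0.001]
force: [-0.5, -1.2, 0.1]
grip_width: 0.55
grasp_force: 0.0
```

Call:
move_arm(motion=[[[0,0,0,0,0,0,-0.1],[0,0,0,0,0,0,-0.3],[0,0,0,0,0,0,-0.4],[0,0,0,0,0,0,-0.4],[0,0,0,0,0,0,-0.4]]])

```text
time_s: 33.63
position: [0.4841, -0.3513, 0.0275]
orientation: [2.278, 2.16, 0.001]
force: [-0.9, -0.0, 7.6]
grip_width: 0.409
grasp_force: 12.0
```

```bash
python3 - <<'E'
from h import *
T=r.grab_frame("top")
p=r.read_state()["position"];print(p,r.read_state()["grip_width"]*92)
go((.501,.0629+p[1]+.3499,p[2]+.001),-3,"home");print(plane(T,461.3,204.7,.059))
E
```

```text
[ 0.48408729 -0.35127418  0.02746942] 37.17263317967524
home turn [0.1, 0.0, -0.1] shift [41.31, -0.51, -0.12]
[ 0.48111753 -0.34976971  0.059     ]
```

Call:
move_arm(motion=[[[0,0,0,0,0,-2,-0.4],[0,0,0,0,0,-5,-0.4],[0,0,0,0,0,-8,-0.4],[0,0,0,2,0,-11,-0.4],[0,0,0,5,0,-14,-0.4],[0,0,0,8,-0.1,-15,-0.4],[0,0,0,12,-0.1,-15,-0.4],[0,0,0,16,-0.2,-15,-0.4],[0,0,0,20,-0.2,-15,-0.4],[0,0,0,23,-0.3,-15,-0.4]]])

```text
time_s: 34.52
position: [0.4924, -0.1173, 0.1764]
orientation: [-2.277, -2.164, -0.002]
force: [0.2, -0.4, -1.0]
grip_width: 0.404
grasp_force: 12.0
```

Call:
move_arm(motion=[[[0,0,0,4,0,0,-0.4],[0,0,0,8,-0.1,0,-0.4],[0,0,0,12,-0.1,0,-0.4],[0,0,0,15,-0.2,0,-0.4],[0,0,0,17,-0.2,0,-0.4],[0,0,0,18.3,-0.2,0,-0.4],[0,0,0,18.3,-0.2,0,-0.4],[0,0,0,18.3,-0.2,0,-0.4],[0,0,0,18.3,-0.2,0,-0.4]]])

```text
time_s: 35.27
position: [0.5002, 0.0605, 0.1763]
orientation: [2.281, 2.16, -0.0]
force: [-0.1, -0.1, 0.3]
grip_width: 0.411
grasp_force: 12.0
```

```bash
python3 - <<'E'
from h import *
p=r.read_state()["position"];print(p,r.read_state()["grip_width"]*92)
go((.501,.0618,.028),-3,"home")
E
```

```text
[0.50017165 0.06051624 0.17630032] 37.77541654399725
home turn [0.0, 0.0, -0.1] shift [0.14, 0.07, 14.83]
```

Call:
move_arm(motion=[[[0,0,0,0.1,0.05,3,-0.4],[0,0,0,0.1,0.05,6,-0.4],[0,0,0,0.1,0.05,9,-0.4],[0,0,0,0.1,0.05,12,-0.4],[0,0,0,0.1,0.05,13.5,-0.4],[0,0,0,0.1,0.05,14.5,-0.4],[0,0,0,0.1,0.05,14.9,-0.4],[0,0,0,0.1,0.05,14.9,-0.4],[0,0,0,0.1,0.05,14.9,-0.4],[0,0,0,0.1,0.05,14.9,-0.4]]])

```text
time_s: 36.1
position: [0.5017, 0.0622, 0.028]
orientation: [2.28, 2.159, 0.002]
force: [-0.1, -0.1, 0.3]
grip_width: 0.409
grasp_force: 12.0
```

Call:
move_arm(motion=[[[0,0,0,0,0,0,-0.2],[0,0,0,0,0,0,0.1],[0,0,0,0,0,0,0.1],[0,0,0,0,0,-2,0.1],[0,0,0,0,0,-5,0.1],[0,0,0,0,0,-9,0.1],[0,0,0,0,0,-13,0.1],[0,0,0,0,0,-17,0.1],[0,0,0,0,-4,-19,0.1],[0,0,0,0,-8,-19,0.1]]])

```text
time_s: 36.93
position: [0.4255, 0.067, 0.2209]
orientation: [2.279, 2.156, 0.012]
force: [-0.5, 1.3, 1.2]
grip_width: 0.553
grasp_force: 0.0
```

Call:
move_arm(motion=[[[0,0,0,-4,-1,0,0.1],[0,0,0,-8,-1,0,0.1],[0,0,0,-12,-1,0,0.1],[0,0,0,-16,-1,0,0.1],[0,0,0,-20,-1,0,0.1],[0,0,0,-20,-1,0,0.1],[0,0,0,-20,-1,0,0.1]]])

```text
time_s: 37.52
position: [0.401, -0.1341, 0.2175]
orientation: [2.285, 2.155, 0.001]
force: [-0.1, 0.7, 0.3]
grip_width: 0.547
grasp_force: 0.0
```

```bash
python3 - <<'E'
from h import *
T=r.grab_frame("top");S=r.grab_frame("side")
c=blobs(T,(0,0,0),(180,255,75),(300,180,330,208),50);print("bottle",plane(T,*c[0][1],.118))
g=blobs(T,(40,60,20),(90,255,255),(270,180,302,212));print("green",g[:1],"was 286.8,195.1")
b=blobs(T,(0,90,90),(8,255,255),(135,205,190,250),30);print(b and (b,plane(T,*b[0][1],.091)))
w=blobs(T,(100,60,60),(130,255,255),(150,160,195,205),20);print("watch",w and plane(T,*w[0][1],.083))
a=cv2.resize(T["pixels"][130:270,130:370],None,fx=2,fy=2,interpolation=cv2.INTER_CUBIC);d=cv2.resize(S["pixels"][130:270,200:440],None,fx=2,fy=2,interpolation=cv2.INTER_CUBIC)
cv2.imwrite("pics/i.png",np.vstack([a,d]))
E
```

```text
bottle [ 0.4964781  -0.00947249  0.118     ]
green [(267, [286.1, 196.1], [275, 185, 22, 22])] was 286.8,195.1
([(188, [166.3, 227.1], [144, 225, 44, 6])], array([0.41594308, 0.32637596, 0.091     ]))
watch [0.51722539 0.32256812 0.083     ]
```

View pics/i.png

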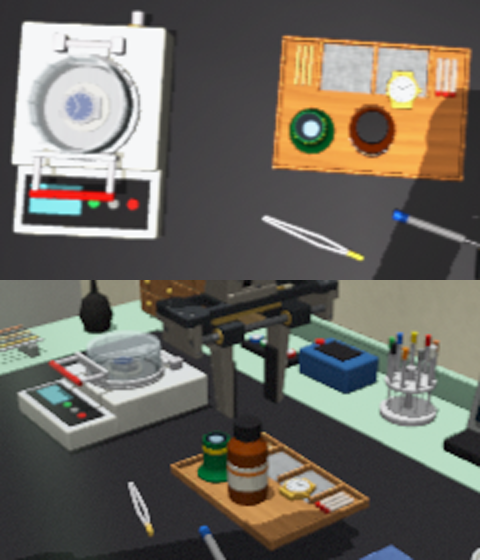

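The view shows the lid shut over the blue watch, with the loupe and bottle upright in the tray within about 3 mm and the gold watch in its place. I hand in.

```bash
python3 -c "
from bench import r
print(r.hand_in())"
```

```text
the job is handed in; nothing more can be done
None
```

The job is handed in: the blue-dial watch lies face up in the middle of the tester seat under the closed lid. The loupe and bottle are back upright in the tray, about 3 mm from where they stood, and the gold watch and movement holder were not touched. The hand-in call returned no verdict, so this rests on my last camera measurements.

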